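# Chock the flask row and draw it tight with the cam lock

### The arm

A 6-joint arm with a two-finger parallel gripper is mounted at the origin on the work surface. World frame = base frame: x ahead of the robot, y to its left, z up, the work surface at z = 0. Lengths are in m, angles in rad, forces in N, time in s.
With the tool pointing down it reaches from about 0.375 to 0.9 m from the base axis. Payload 3.1 kg.
Tool frame: the origin (TCP) lies between the finger pads; the fingertips stand 8 mm ahead of it and the grasp point (between the pads) lies 11 mm behind it; x points along the fingers, y is the direction in which the jaws open and shut, and the axes are right-handed (so a half turn about x gives the same grasp; the last joint's range is limited). The gripper opens to 85 mm and grips with 20 to 120 N. Pads are 22 mm wide; open, the fingers measure 114 mm over their backs; the gripper's body (76 mm by 85 mm) begins 54 mm behind the grasp point. The pads swing forward as they close: fully open they stand 13 mm farther back than shut.
Start: joints at [1.133, 0.527, 1.433, -0, 1.181, -0.178], TCP at [0.161, 0.604, 0.239] pointing down, gripper open.
Joint ranges: [-3.08, 3.08], [-0.75, 2.2], [0.22, 2.44], [-1.43, 4.57], [0, 2.65], [-2.85, 2.85]. Speed limits (rad/s): [2.79, 2.79, 3.14, 3.14, 3.14, 3.14].

### API

Orientations are given as a unit quaternion [w, x, y, z].
In Python, from workcell import sense, get_image, calibration, close_job, trace, landmark_of gives the robot as it stands.
- The arm moves only by the tool drive_tool, never from a script. Its argument "series" is a list that holds one entry, the list of rows, each a list of 5 numbers: the shift along the tool's x, y, z as a fraction of full scale, then the turn about the tool's x as a fraction of full scale, then the opening, from 0 (shut) to 1 (fully open). A call has 1 to 5 rows; each row shifts and turns the commanded pose from where the row before left it, along the tool's axes as they then stand; what a row does not reach is not made up. Full scale, the value 1, is 5 cm for a shift and 10 degrees for a turn. A row lasts 1/8 s, in which the tool goes at most 62.5 mm and 10.7 degrees, less where a joint would pass 70% of its speed; a pose out of reach is approached as far as the arm can. A call with a number of a shift or a turn outside -1 to 1 is refused whole. A call with a gripper value outside its range is refused whole. The fingers move at their own pace and stop on an object; "grip_force" is the grip in N (left out, the last holds). Time passes only in rows, so rows that do not move let the fingers close. It gives the time, the measured TCP pose, the force and the opening at its end, in the units of the state.
- sense(): the state, without advancing time (a new reading comes with each control period).
- get_image(name): name is "side" or "top"; returns the picture (480x640x3 uint8, blue, green, red); there is no depth.
- calibration(name): a dict with "mtx" (3x3 intrinsics, pixels), "k1" (the pictures are not rectified: a ray, as slopes to the right and down, at radius r is drawn at 1 + k1 r^2 times it, then the intrinsics apply), "origin" and "rotation" of the camera in the world. Camera axes: x right, y up, looking along -z (the intrinsics and any distortion apply to the point x, -y, -z); pixel columns grow to the right and rows downward; lengths in m; the calibration is good to about 2 mm. A picture is of the moment at which its call begins. calibration takes no time and is no camera call.
- close_job(): hands the job in, once; it reports no verdict.
Trained networks look in the newest picture that a camera, given by its name, has taken for a name from the list of things; names that differ only in an ending like _2 or _b are one class to them, and where a whole thing is asked for, a point or a joint stands for the part that bears it (a point fixed in the world has none). Each returns a list of dicts, best first, with "confidence" (0 to 1); they miss things now and then, are a little off and sometimes report something else, mostly with a low value. They report only what shows in the picture. A call takes as long as a camera call. They do not tell look-alikes from the thing itself.
- trace(query, camera): "pixels" (480x640 bool, what is visible of it) and "centre" ([column, row] in pixels, amid what is visible of it).
- landmark_of(query, camera): "centre" ([column, row] in pixels: a listed point, or the origin of a listed thing).
The state is a dict: "time_s": time; "joint_pos": joint angles; "qvel": joint speeds; "effort": joint torques, N m; "position": TCP position; "ee_rot": TCP orientation; "contact_force": force on the tool from outside, world axes, zero at the start; "torque": the same for the moment, N m; "grip_width": finger opening in m.
Only numpy, scipy, OpenCV 4.12 (cv2) and the standard library are available. Lean on these libraries where they do the work, as an engineer would, in place of code of your own. Each camera call takes 0.05 s, during which the arm holds its last target. There are 200 camera calls.

### The job

Lay the loose flask on its side in the rack as the third of the row, without dropping it, and slide the chock board up so that its bolt pin goes into the open mouth of the cam. Then turn the cam clockwise, seen from above, half a turn to its stop so that its hook draws the bolt fully home and the row is held tight. Leave the other things on the bench where they are.

Things in the scene. Friction and masses are not known exactly. Their poses are not given: they have to be found in the camera images.
- rack: Plywood rack fixed to the bench, base 305 x 325 x 15 mm (rack floor at z = 15). Origin: underside, near its middle; local x is across (flasks lie along x, cam on the -x side), local y along the row (end wall at -y, chock board at +y). Flask lane centred on local x = 55 mm, between side rails 10 mm high whose inner faces are at x = -27 and +137. Yaw varies.
- flask3_mid (a point): The loose green flask, lying on its side in a low cradle to the robot's right of the rack. Round body 50 mm diameter, 92 mm long, 26 mm cap (120 mm over all), 0.25 kg. Point on its axis, mid-length of the round body, 33 mm above the bench; x axis along the flask to the cap (cap end 74 mm off, other end 46). Either way round is fine in the rack. It can roll.
- cradle: Wooden cradle fixed to the bench under the loose flask: plate 110 x 70 x 8 mm with two strips along the flask (local x), 80 mm long, tops 16 mm above the bench, outer faces 24 mm from its midline. Origin: centre of the underside.
- flask1_mid (a point): Same kind of flask, already lying in the rack next to the end wall (wall's inner face at rack y = -135 mm, top 70 mm above the bench). Point as for the loose flask, 40 mm above the bench. Three flasks closed up fill rack y = -135 to +15 mm.
- flask2_mid (a point): Same kind of flask, already lying in the rack next to the first one, nearer to the chock board. The third goes between it and the board.
- chock (a joint): How far the chock board stands open, m, along the rack's +y: 0 = fully home, 0.085 to 0.11 at the start, stop at 0.12. It slides with about 2 N of friction and stays where it is left. The cam's hook can catch the bolt pin when this reads below about 0.014; above that the hook would pass in front of the pin.
- chock_tab (a point): Middle of the wooden tab on the chock board, to grip or push: 40 mm along rack x, 18 mm along rack y, 105 mm above the bench, its top 22 mm higher, its foot (board top, 78 mm above the bench) 27 mm lower. At rack x = 55 mm, y = 42 mm + joint chock. The board is 24 mm thick along y and 255 mm along x.
- pad (a joint): Compression of the spring-backed rubber pad on the front of the chock board, m: 0 = free, 0.012 = full. Spring 800 N/m. Free, its face is at rack y = 7 mm + joint chock: it begins to press on a closed-up row of three at chock = 8 mm, and is pressed in 8 mm when the board is home.
- bolt_pin (a point): Upright steel pin, 12 mm diameter, at the end of the chock board's 8 mm draw bolt; point at its mid-height, 35 mm above the bench. Moves with the board at rack x = -85 mm, y = -57 mm + joint chock, straight towards the cam's axis.
- cam (a joint): Angle of the cam lock, rad; 0 = open, mouth facing the chock board (+y); grows clockwise seen from above; stop at 3.19. 0 to 0.2 at the start. Half a turn (3.14) draws the bolt home. Friction 0.1 N m, plus up to about 0.3 N m while it draws; it stays where it is left.
- cam_grip (a point): Middle of the cam's cross bar, on the upright cam axis, 75 mm above the bench, at rack x = -85, y = -75 mm. Bar 84 x 16 x 28 mm high (61 to 89 above the bench), along rack x when the cam reads 0; the point's x axis runs along the bar. Below: post, snail-shaped hook wall (tops 37 above the bench), 100 mm disc; the bolt's rod passes 39 to 47 above the bench.
- cup: Bystander, to be left alone: stainless measuring cup, 80 mm across, 80 mm high. Origin: underside.
- tall_flask: Bystander, to be left alone: standing tall green flask, 72 mm across, 190 mm high. Origin: underside.
- funnel: Bystander, to be left alone: orange funnel collapsed flat, 116 mm across, 28 mm high. Origin: underside.
- spanner: Bystander, to be left alone: spanner, 170 mm. Origin: underside.
Mind the look-alikes: they are no part of the job. What is shaped like the part that bears flask1_mid but pink is not meant.

How it is judged:
By the outcome, as a careful person would: the job done as asked, in the order asked, and still so for the second after the job is handed in, with the robot touching nothing.
It also fails if it takes over 64 s, if anything falls off the work surface, if the arm or the gripper's body presses on something with over 40 N, if the wrist force passes 120 N, or if a joint passes its speed limit or range.

## Working session

There is one attempt and no reset: what is moved stays moved. The work goes in short steps, Python scripts to look and compute and a tool call to move; the robot and the scene stay as the last step left them, time stands still between calls to the robot, and variables do not carry over. Pictures are saved under pics/ and viewed, about 8 in all and at most 12, crops included, and the job is handed in when it is done.

Besides the shell and the picture viewer there is one more tool, called as name(argument=value, ...) on one line, values as JSON. drive_tool: Moves the arm, as the interface text tells. Shift numbers are shares of 5 cm and turn numbers shares of 10 degrees, none past 1 either way. Its arguments: {"type":"object","properties":{"series":{"type":"array"},"grip_force":{"type":"number"}},"required":["series"]}

```bash
mkdir -p pics; ls; cat > h.py <<'E'
import numpy as np, cv2
from workcell import *
def ray(cam,px):
    c=calibration(cam);K=np.array(c["mtx"]);k1=c["k1"]
    d=np.linalg.solve(K,[px[0],px[1],1.])[:2];s=d.copy()
    for _ in range(30): s=d/(1+k1*(s@s))
    R=np.array(c["rotation"]);return np.array(c["origin"]),R@np.array([s[0],-s[1],-1.])
def at_z(cam,px,z):
    o,d=ray(cam,px);return o+d*(z-o[2])/d[2]
def proj(cam,p):
    c=calibration(cam);R=np.array(c["rotation"]);q=R.T@(np.array(p)-np.array(c["origin"]))
    s=np.array([q[0],-q[1]])/-q[2];s=s*(1+c["k1"]*(s@s));K=np.array(c["mtx"])
    return (K@[s[0],s[1],1])[:2]
def tri(a,b):
    (o1,d1),(o2,d2)=ray("top",a),ray("side",b)
    d1/=np.linalg.norm(d1);d2/=np.linalg.norm(d2)
    t=np.linalg.lstsq(np.c_[d1,-d2],o2-o1,rcond=None)[0]
    p,q=o1+t[0]*d1,o2+t[1]*d2;return (p+q)/2,np.linalg.norm(p-q)
E
python3 - <<'E'
from h import *
np.set_printoptions(precision=4,suppress=True)
for c in("top","side"):
    cv2.imwrite(f"pics/{c}0.png",get_image(c)); k=calibration(c);print(c,k)
Z=dict(rack=0,flask3_mid=.033,cradle=0,flask1_mid=.04,flask2_mid=.04,chock_tab=.105,bolt_pin=.035,cam_grip=.075,cup=0,tall_flask=0,funnel=0,spanner=0)
for n,z in Z.items():
    for c in("top","side"):
        for r in landmark_of(n,c)[:4]: print(n,c,round(r["confidence"],2),np.array(r["centre"]),at_z(c,r["centre"],z))
s=sense();print(s)
E
```

```text
pics
top {'mtx': array([[536.1157,   0.    , 314.5716],
       [  0.    , 536.1157, 238.2021],
       [  0.    ,   0.    ,   1.    ]]), 'k1': -0.09484050645379383, 'origin': array([ 0.391 , -0.0052,  1.2532]), 'rotation': array([-0.6963, -0.0363,  0.0384,  0.7158])}
side {'mtx': array([[497.1649,   0.    , 314.2291],
       [  0.    , 497.1649, 243.3474],
       [  0.    ,   0.    ,   1.    ]]), 'k1': -0.11109380644330172, 'origin': array([ 0.0067, -0.6488,  0.854 ]), 'rotation': array([ 0.8688,  0.3786, -0.1369, -0.2884])}Traceback (most recent call last):
  File "<stdin>", line 8, in <module>
  File "h.py", line 9, in at_z
    o,d=ray(cam,px);return o+d*(z-o[2])/d[2]
        ~~~^^^^^^^^
  File "h.py", line 7, in ray
    R=np.array(c["rotation"]);return np.array(c["origin"]),R@np.array([s[0],-s[1],-1.])
                                                           ~^~~~~~~~~~~~~~~~~~~~~~~~~~~
ValueError: matmul: Input operand 1 has a mismatch in its core dimension 0, with gufunc signature (n?,k),(k,m?)->(n?,m?) (size 3 is different from 4)
```

Rotation is a quaternion.

```bash
sed -i 's/R=np.array(c\["rotation"\])/R=QR(c["rotation"])/; 2a from scipy.spatial.transform import Rotation as Ro\ndef QR(q): return Ro.from_quat(np.roll(q,-1)).as_matrix()' h.py
python3 - <<'E'
from h import *
np.set_printoptions(precision=4,suppress=True)
for c in("top","side"): cv2.imwrite(f"pics/{c}0.png",get_image(c))
Z=dict(rack=0,flask3_mid=.033,cradle=0,flask1_mid=.04,flask2_mid=.04,chock_tab=.105,bolt_pin=.035,cam_grip=.075,cup=0,tall_flask=0,funnel=0,spanner=0)
for n,z in Z.items():
    for c in("top","side"):
        for r in landmark_of(n,c)[:4]: print(n,c,round(r["confidence"],2),np.array(r["centre"]),at_z(c,r["centre"],z)[:2])
s=sense();print(s)
E
```

```text
rack top 0.83 [298.  224.4] [0.5578 0.0274]
rack side 0.56 [328.5 259.1] [0.5769 0.0163]
flask3_mid top 0.59 [456.9 260.3] [ 0.4605 -0.3358]
flask3_mid side 0.87 [396.3 375.3] [ 0.4618 -0.3365]
flask3_mid side 0.42 [224.  178.1] [0.5192 0.4249]
cradle top 0.94 [450.9 258.9] [ 0.4661 -0.3306]
cradle side 0.63 [396.  381.7] [ 0.4694 -0.3343]
flask1_mid top 0.93 [342.3 188.1] [ 0.6339 -0.0776]
flask1_mid top 0.92 [523.4 229.3] [ 0.5271 -0.4945]
flask1_mid top 0.87 [418.4 334.7] [ 0.2952 -0.2379]
flask1_mid side 0.83 [372.6 262.1] [ 0.6274 -0.0836]
flask1_mid side 0.77 [295.8 391.6] [ 0.2845 -0.2533]
flask1_mid side 0.57 [487.3 420.9] [ 0.5224 -0.5097]
flask2_mid top 0.84 [316.7 187.8] [ 0.6362 -0.0187]
flask2_mid top 0.66 [451.6 256.8] [ 0.4685 -0.3221]
flask2_mid top 0.51 [300.7 221. ] [0.5601 0.02  ]
flask2_mid side 0.67 [360.9 248.5] [ 0.6359 -0.0323]
chock_tab top 0.73 [227.9 204.8] [0.5911 0.176 ]
chock_tab side 0.75 [294.1 191.3] [0.5885 0.1767]
bolt_pin top 0.83 [287.7 261. ] [0.4698 0.052 ]
bolt_pin side 0.83 [284.9 260.6] [0.4677 0.0454]
cam_grip top 0.98 [347.4 248. ] [ 0.4923
[... 269 characters left out ...]
5 [226.9 180.7] [0.5401 0.4514]
funnel top 0.67 [451.4 163. ] [ 0.6969 -0.345 ]
funnel side 0.87 [477.6 326. ] [ 0.7112 -0.3427]
spanner top 0.73 [171.9 178.9] [0.6763 0.3272]
spanner side 0.73 [290.4 183.7] [0.6829 0.3291]
{'time_s': 1.45, 'joint_pos': array([ 1.1325,  0.5275,  1.4327, -0.    ,  1.1814, -0.1785]), 'qvel': array([-0.0004, -0.0003, -0.    , -0.0003, -0.001 , -0.0001]), 'effort': array([ -0.0022, -44.2324, -17.8409,  -0.0004,   0.0011,   0.    ]), 'position': array([0.1605, 0.604 , 0.2393]), 'ee_rot': array([ 0.7012,  0.0916,  0.7011, -0.0916]), 'contact_force': array([ 0.3541, -0.1466, -0.3654]), 'torque': array([-0.0436, -0.0057,  0.015 ]), 'grip_width': 0.08531604071201823}
```

View pics/top0.png

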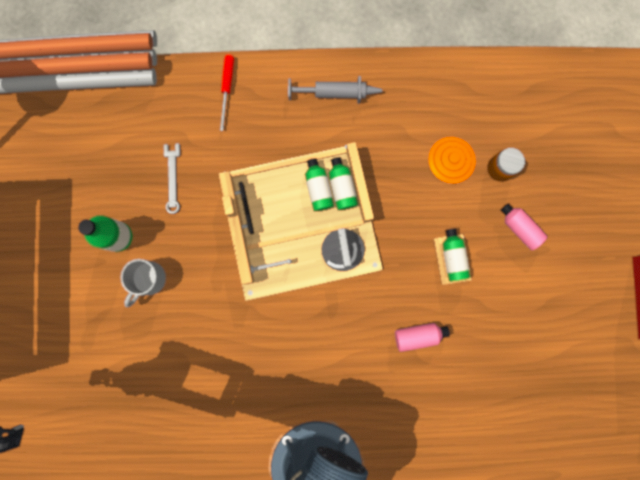

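View pics/side0.png

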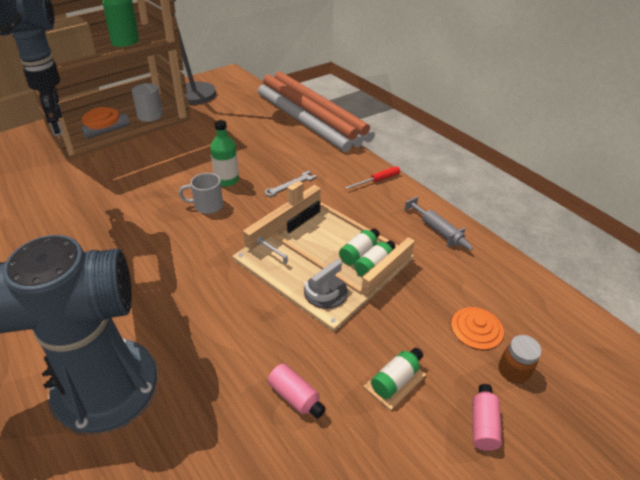

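The top view shows the green loose flask in its cradle at about (455,256). The rack is at (300,225), with its cam at (344,250), chock tab at (228,200) and pin at (290,262). The pink flasks are decoys. The side view agrees. Next I fit the rack pose and the flask yaw.

```bash
cat >> h.py <<'E'
def R3(a): return np.array([[np.cos(a),-np.sin(a),0],[np.sin(a),np.cos(a),0],[0,0,1.]])
def pose(): 
    s=sense();return s["position"],QR(s["ee_rot"]),s
def tyaw(R): return np.arctan2(R[1,1],R[0,1])  # heading of tool y (jaw) in world
def plan(p1,yaw1,n=None,p0=None,y0=None):
    "rows to go from the present pose to TCP p1, jaw heading yaw1 (mod pi); positive turn = clockwise"
    p,R,s=pose(); 
    if p0 is not None: p=np.array(p0)
    y=tyaw(R) if y0 is None else y0
    dy=(yaw1-y+np.pi/2)%np.pi-np.pi/2 if yaw1 is not None else 0
    d=np.array(p1)-p
    n=n or int(np.ceil(max(np.linalg.norm(d)/.06,np.abs(d).max()/.049,abs(np.degrees(dy))/9.9,1)))
    for i in range(n):
        a=y+dy*i/n
        ty=np.array([np.cos(a),np.sin(a),0]);tx=np.array([0,0,-1.]);tz=np.cross(tx,ty)
        v=d/n
        print([round(float(q),3) for q in (v@tx/.05,v@ty/.05,v@tz/.05,-np.degrees(dy)/n/10)])
E
python3 - <<'E'
from h import *
from scipy.optimize import least_squares
np.set_printoptions(precision=4,suppress=True)
obs=[]
L={n:[] for n in("chock_tab","bolt_pin","cam_grip","rack")}
pts=dict(chock_tab=(.055,.042,.105,1),bolt_pin=(-.085,-.057,.035,1),cam_grip=(-.085,-.075,.075,0),rack=(0,0,0,0))
for c in("top","side"):
    get_image(c)
    for n in L:
        r=landmark_of(n,c)
        if r: obs.append((n,c,np.array(r[0]["centre"])))
def W(v,n): 
    a=pts[n];return R3(v[2])@np.array([a[0],a[1]+a[3]*v[3],a[2]])+[v[0],v[1],0]
f=lambda v:np.concatenate([(proj(c,W(v,n))-o)*(.4 if n=="rack" else 1) for n,c,o in obs])
s=least_squares(f,[.56,.02,.2,.1],loss="soft_l1");v=s.x;print("rack x y yaw chock",v)
for o in obs: print(o[0],o[1],proj(o[1],W(v,o[0]))-o[2])
np.save("rack.npy",v)
t=trace("flask3_mid","top")
for m in t[:2]: 
    ys,xs=np.nonzero(m["pixels"]);q=np.c_[xs,ys].astype(float);u=q.mean(0);ax=np.linalg.svd(q-u,full_matrices=False)[2][0]
    if ax[1]>0: ax=-ax
    pr=(q-u)@ax;A,B=at_z("top",u+ax*pr.max(),.033),at_z("top",u+ax*pr.min(),.033)
    print("flask3",m["confidence"],A,B,"len",np.linalg.norm(A-B),"yaw",np.arctan2(*(A-B)[1::-1]),"mid",B+(A-B)/np.linalg.norm(A-B)*.046)
im=get_image("top")
RX=lambda x,y,z:R3(v[2])@np.array([x,y,z])+[v[0],v[1],0]
def poly(P,col): cv2.polylines(im,[np.int32([proj("top",RX(*p))*8 for p in P])],True,col,1,cv2.LINE_AA,3)
bx=lambda x0,x1,y0,y1,z:[(x0,y0,z),(x1,y0,z),(x1,y1,z),(x0,y1,z)]
c=v[3]
poly(bx(-.1525,.1525,-.1625,.1625,.015),(255,0,0))
poly(bx(-.027,.137,-.135,.1,.025),(255,0,255))
poly(bx(.035,.075,.033+c,.051+c,.127),(0,0,255))
poly(bx(-.127,-.043,-.083,-.067,.089),(0,0,255))
poly(bx(-.091,-.079,-.063+c,-.051+c,.045),(0,255,255))
cv2.imwrite("pics/fit.png",cv2.resize(im[120:320,190:490],None,fx=2.6,fy=2.6,interpolation=cv2.INTER_CUBIC))
p,R,s=pose();print(R,tyaw(R),s["joint_pos"],s["time_s"])
E
```

```text
rack x y yaw chock [0.5634 0.0155 0.1871 0.108 ]
chock_tab top [0.4705 0.1621]
bolt_pin top [ 0.7757 -0.462 ]
cam_grip top [-0.6302  0.9346]
rack top [ 4.4022 -0.2806]
chock_tab side [-0.233   0.0678]
bolt_pin side [-1.1198 -4.1352]
cam_grip side [ 1.2145 -0.8649]
rack side [-0.2346  1.7705]
flask3 0.76 [ 0.5335 -0.3228  0.033 ] [ 0.4148 -0.3389  0.033 ] len 0.11984037859106594 yaw 0.1343474961840119 mid [ 0.4604 -0.3327  0.033 ]
[[ 0.      0.2569  0.9664]
 [-0.      0.9664 -0.2569]
 [-1.     -0.      0.    ]] 1.3110028248010517 [ 1.1325  0.5275  1.4327 -0.      1.1814 -0.1785] 2.05
```

View pics/fit.png

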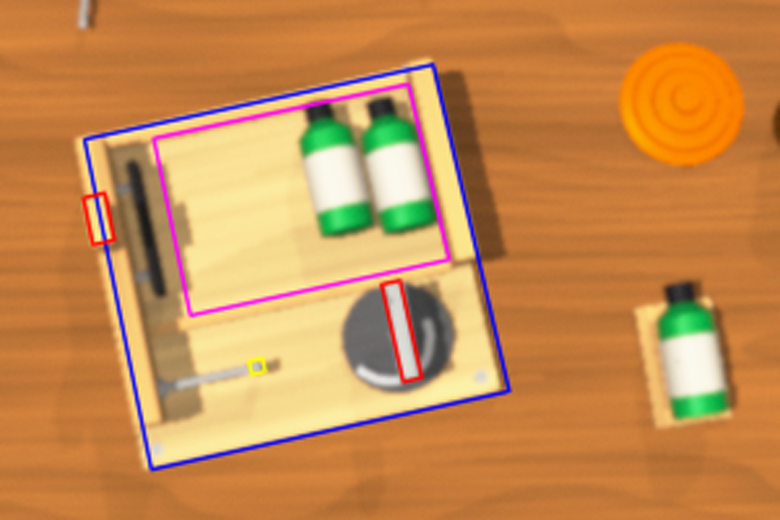

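The overlay matches the rack, bar, tab and flasks. The chock is about 0.108 m open and the cam is near 0. Planning the path to the flask.

```bash
python3 - <<'E'
from h import *
plan([.44,.15,.235],1.705);print();plan([.464,-.3345,.13],1.705,p0=[.44,.15,.235],y0=1.705)
E
```

```text
[0.009, -0.734, 0.773, -0.226]
[0.009, -0.764, 0.744, -0.226]
[0.009, -0.793, 0.713, -0.226]
[0.009, -0.82, 0.682, -0.226]
[0.009, -0.846, 0.649, -0.226]
[0.009, -0.871, 0.615, -0.226]
[0.009, -0.895, 0.58, -0.226]
[0.009, -0.917, 0.544, -0.226]
[0.009, -0.938, 0.508, -0.226]
[0.009, -0.957, 0.471, -0.226]

[0.21, -0.967, -0.082, -0.0]
[0.21, -0.967, -0.082, -0.0]
[0.21, -0.967, -0.082, -0.0]
[0.21, -0.967, -0.082, -0.0]
[0.21, -0.967, -0.082, -0.0]
[0.21, -0.967, -0.082, -0.0]
[0.21, -0.967, -0.082, -0.0]
[0.21, -0.967, -0.082, -0.0]
[0.21, -0.967, -0.082, -0.0]
[0.21, -0.967, -0.082, -0.0]
```

drive_tool(series=[[[0.01,-0.73,0.77,-0.23,1],[0.01,-0.76,0.74,-0.23,1],[0.01,-0.79,0.71,-0.23,1],[0.01,-0.82,0.68,-0.23,1],[0.01,-0.85,0.65,-0.23,1]]])

```text
time_s: 2.68
position: [0.301, 0.3764, 0.2371]
ee_rot: [0.707, 0.02, 0.706, -0.02]
contact_force: [1.1, 0.6, -0.1]
grip_width: 0.0853
```

drive_tool(series=[[[0.01,-0.87,0.61,-0.23,1],[0.01,-0.9,0.58,-0.23,1],[0.01,-0.92,0.54,-0.23,1],[0.01,-0.94,0.51,-0.22,1],[0.01,-0.96,0.47,-0.22,1]]])

```text
time_s: 3.3
position: [0.4417, 0.1491, 0.2346]
ee_rot: [0.706, -0.049, 0.705, 0.049]
contact_force: [0.6, 0.7, -0.2]
grip_width: 0.0855
```

drive_tool(series=[[[0.2,-0.97,-0.08,0,1],[0.2,-0.97,-0.08,0,1],[0.2,-0.97,-0.08,0,1],[0.2,-0.97,-0.08,0,1],[0.2,-0.97,-0.08,0,1]]])

```text
time_s: 3.92
position: [0.4545, -0.094, 0.1843]
ee_rot: [0.706, -0.049, 0.705, 0.049]
contact_force: [0.8, -0.1, -0.2]
grip_width: 0.0853
```

drive_tool(series=[[[0.2,-0.97,-0.08,0,1],[0.2,-0.97,-0.08,0,1],[0.2,-0.97,-0.08,0,1],[0,0,0,0,1],[0,0,0,0,1]]])

```text
time_s: 4.55
position: [0.4619, -0.2376, 0.1542]
ee_rot: [0.705, -0.048, 0.706, 0.049]
contact_force: [-0.2, 0.2, 0.0]
grip_width: 0.0852
```

```bash
python3 - <<'E'
from h import *
p,R,s=pose();print(p,tyaw(R),s["joint_pos"],s["time_s"]);plan([.464,-.3345,.11],1.705);plan([.464,-.3345,.025],1.705,p0=[.464,-.3345,.11],y0=1.705)
E
```

```text
[ 0.46191326 -0.23758691  0.15417414] 1.7082274530104724 [-6.90570603e-01  5.12270142e-01  1.77754594e+00  3.52025418e-04
  8.53085100e-01 -2.39903014e+00] 4.55
[0.442, -0.963, -0.112, 0.009]
[0.442, -0.963, -0.111, 0.009]
[0.85, 0.0, 0.0, -0.0]
[0.85, 0.0, 0.0, -0.0]
```

drive_tool(series=[[[0.44,-0.96,-0.11,0,1],[0.44,-0.96,-0.11,0,1],[0,0,0,0,1]]])

```text
time_s: 4.92
position: [0.4649, -0.3361, 0.1093]
ee_rot: [0.705, -0.048, 0.706, 0.048]
contact_force: [-0.4, -0.1, 0.1]
grip_width: 0.0856
```

```bash
python3 - <<'E'
from h import *
p,R,s=pose();print(p,tyaw(R),s["time_s"])
im=get_image("top");a=[proj("top",[.464,-.3345,.033])]
cv2.circle(im,tuple(int(x) for x in a[0]),2,(0,0,255),-1)
im2=get_image("side")
cv2.imwrite("pics/pre.png",np.hstack([cv2.resize(im[200:320,390:530],None,fx=2.8,fy=2.8),cv2.resize(im2[300:420,330:470],None,fx=2.8,fy=2.8)]))
plan([.464,-.3345,.025],1.705)
E
```

```text
[ 0.46487182 -0.33608547  0.1092888 ] 1.7074839087980056 4.925
[0.852, -0.015, -0.006, 0.013]
[0.852, -0.015, -0.006, 0.013]
```

View pics/pre.png

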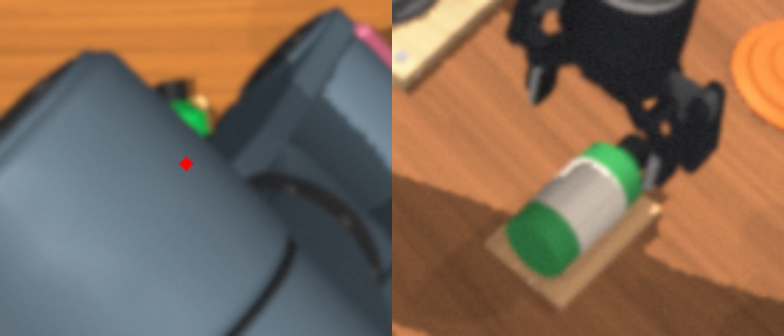

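In the side half of the picture the open fingers straddle the flask body, left finger at about (540,80) and right at about (655,160). The arm hides the flask in the top half. Lowering, then gripping.

drive_tool(series=[[[0.85,-0.02,0,0,1],[0.6,-0.01,0,0,1],[0.24,0,0,0,1],[0,0,0,0,1]]], grip_force=35)

```text
time_s: 5.52
position: [0.465, -0.3347, 0.026]
ee_rot: [0.705, -0.049, 0.706, 0.05]
contact_force: [0.0, -0.1, 0.6]
grip_width: 0.0854
```

drive_tool(series=[[[0,0,0,0,0],[0,0,0,0,0],[0,0,0,0,0],[0,0,0,0,0],[0,0,0,0,0]]], grip_force=35)

```text
time_s: 6.15
position: [0.4645, -0.3339, 0.0272]
ee_rot: [0.705, -0.047, 0.706, 0.05]
contact_force: [1.1, 5.8, 7.3]
grip_width: 0.0488
```

drive_tool(series=[[[-0.2,0,0,0,0],[-0.5,0,0,0,0],[-0.8,0,0,0,0],[-0.9,0,0,0,0],[0,0,0,0,0]]], grip_force=50)

```text
time_s: 6.78
position: [0.4669, -0.3386, 0.1501]
ee_rot: [0.708, -0.052, 0.703, 0.046]
contact_force: [-0.9, -0.4, -2.6]
grip_width: 0.0489
```

```bash
python3 - <<'E'
from h import *
p,R,s=pose();print(p,tyaw(R),s["time_s"],s["contact_force"],s["grip_width"])
im2=get_image("side")
cv2.imwrite("pics/lift.png",cv2.resize(im2[270:420,320:480],None,fx=2.8,fy=2.8))
v=np.load("rack.npy")
t=R3(v[2])@[.047,.028,0]+[v[0],v[1],0];print(t, "jaw",v[2]+np.pi/2)
plan([t[0],t[1],.15],v[2]+np.pi/2)
E
```

```text
[ 0.46691363 -0.33860376  0.15011211] 1.708898323271041 6.775 [-0.85986906 -0.41987526 -2.6362786 ] 0.048868319110648394
[0.60433858 0.05172009 0.        ] jaw 1.7578564091341777
[-0.005, 0.916, 0.477, -0.035]
[-0.005, 0.913, 0.483, -0.035]
[-0.005, 0.91, 0.488, -0.035]
[-0.005, 0.907, 0.494, -0.035]
[-0.005, 0.904, 0.5, -0.035]
[-0.005, 0.901, 0.505, -0.035]
[-0.005, 0.897, 0.511, -0.035]
[-0.005, 0.894, 0.516, -0.035]
```

View pics/lift.png

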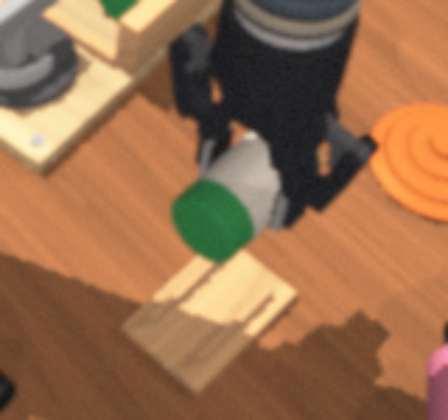

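The flask is held level above the empty cradle, and the force reads −2.6 N, which is its weight. Carrying it to the rack.

drive_tool(series=[[[0,0.5,0.26,-0.03,0],[0,0.91,0.48,-0.03,0],[0,0.91,0.49,-0.03,0],[0,0.91,0.49,-0.03,0],[0,0.9,0.5,-0.04,0]]])

```text
time_s: 7.45
position: [0.5431, -0.1136, 0.1441]
ee_rot: [0.704, -0.058, 0.706, 0.059]
contact_force: [0.6, 0.0, -2.9]
grip_width: 0.0486
```

drive_tool(series=[[[0,0.9,0.5,-0.03,0],[0,0.9,0.5,-0.03,0],[0,0.9,0.5,-0.03,0],[0,0.6,0.35,-0.03,0],[0,0,0,0,0]]])

```text
time_s: 8.07
position: [0.6059, 0.0657, 0.1439]
ee_rot: [0.703, -0.067, 0.705, 0.068]
contact_force: [-0.6, -0.4, -2.0]
grip_width: 0.0485
```

```bash
python3 - <<'E'
from h import *
p,R,s=pose();print(p,tyaw(R),s["time_s"],s["contact_force"],s["grip_width"])
v=np.load("rack.npy")
t=R3(v[2])@[.047,.028,0]+[v[0],v[1],0]
plan([t[0],t[1],.15],v[2]+np.pi/2)
E
```

```text
[0.60587979 0.06571512 0.1438866 ] 1.7617343395422027 8.075 [-0.57364582 -0.4397399  -2.03893822] 0.04846459499001779
[-0.122, -0.269, -0.083, 0.022]
```

drive_tool(series=[[[0.4,-0.27,-0.08,0,0],[0.6,0,0,0,0],[0.5,0,0,0,0],[0.4,0,0,0,0],[0,0,0,0,0]]])

```text
time_s: 8.7
position: [0.6025, 0.0482, 0.0481]
ee_rot: [0.702, -0.065, 0.706, 0.066]
contact_force: [0.1, 0.4, -3.1]
grip_width: 0.0483
```

drive_tool(series=[[[0.14,0,0,0,0],[0.06,0,0,0,0],[0,0,0,0,0]]])

```text
time_s: 9.07
position: [0.6052, 0.0491, 0.0411]
ee_rot: [0.704, -0.066, 0.704, 0.066]
contact_force: [0.8, -1.0, -2.7]
grip_width: 0.0482
```

drive_tool(series=[[[0.06,0,0,0,0],[0.04,0,0,0,0],[0,0,0,0,0]]])

```text
time_s: 9.45
position: [0.605, 0.0492, 0.0357]
ee_rot: [0.704, -0.066, 0.704, 0.066]
contact_force: [-0.0, -0.8, -3.7]
grip_width: 0.0488
```

drive_tool(series=[[[0.04,0,0,0,0],[0,0,0,0,0]]])

```text
time_s: 9.7
position: [0.6053, 0.0492, 0.0343]
ee_rot: [0.704, -0.066, 0.704, 0.066]
contact_force: [-1.3, -0.2, 1.6]
grip_width: 0.0483
```

drive_tool(series=[[[0.03,0,0,0,0],[0,0,0,0,0]]])

```text
time_s: 9.95
position: [0.6054, 0.0491, 0.0343]
ee_rot: [0.704, -0.066, 0.704, 0.066]
contact_force: [-3.9, -0.6, 11.2]
grip_width: 0.0483
```

The flask has touched the floor. I back off the preload and release with a small opening.

drive_tool(series=[[[-0.03,0,0,0,0],[0,0,0,0,0.68],[0,0,0,0,0.7],[0,0,0,0,0.7],[0,0,0,0,0.7]]])

```text
time_s: 10.58
position: [0.6052, 0.0491, 0.0337]
ee_rot: [0.704, -0.066, 0.704, 0.066]
contact_force: [0.9, 0.3, -0.2]
grip_width: 0.0599
```

drive_tool(series=[[[-0.3,0,0,0,0.7],[-0.7,0,0,0,0.7],[-1,0,0,0,0.7],[-0.9,0,0,0,0.7],[0,0,0,0,0.7]]])

```text
time_s: 11.2
position: [0.6082, 0.0489, 0.1843]
ee_rot: [0.708, -0.067, 0.7, 0.065]
contact_force: [-0.4, 0.4, -0.2]
grip_width: 0.0596
```

```bash
python3 - <<'E'
from h import *
np.set_printoptions(precision=4,suppress=True)
p,R,s=pose();print(p,tyaw(R),s["time_s"],s["contact_force"],s["grip_width"])
v=np.load("rack.npy")
im2=get_image("side")
cv2.imwrite("pics/placed.png",cv2.resize(im2[150:340,220:430],None,fx=2.8,fy=2.8))
for c in("top","side"):
    get_image(c)
    for r in landmark_of("chock_tab",c)[:1]+landmark_of("flask3_mid",c)[:3]:
        for z in (.105,.04): print(c,r["confidence"],r["centre"],R3(-v[2])@(at_z(c,r["centre"],z)-[v[0],v[1],0]))
t=R3(v[2])@[.055,.042+v[3],0]+[v[0],v[1],0]
plan([t[0],t[1],.20],v[2]+np.pi/2)
E
```

```text
[0.6082 0.0489 0.1843] 1.758007001768836 11.2 [-0.4156  0.4282 -0.21  ] 0.05962111310047835
top 0.17 [148.9, 275.9] [-0.0582  0.3508  0.105 ]
top 0.17 [148.9, 275.9] [-0.0517  0.37    0.04  ]
top 0.41 [290.5, 203.1] [0.0316 0.0188 0.105 ]
top 0.41 [290.5, 203.1] [0.0432 0.0192 0.04  ]
side 0.92 [293.2, 192.5] [0.0495 0.1519 0.105 ]
side 0.92 [293.2, 192.5] [0.112  0.2128 0.04  ]
side 0.94 [327.1, 237.3] [-0.0195 -0.0206  0.105 ]
side 0.94 [327.1, 237.3] [0.0371 0.0253 0.04  ]
[-0.15, 0.83, 0.057, -0.0]
[-0.15, 0.83, 0.057, -0.0]
[-0.15, 0.83, 0.057, -0.0]
```

View pics/placed.png

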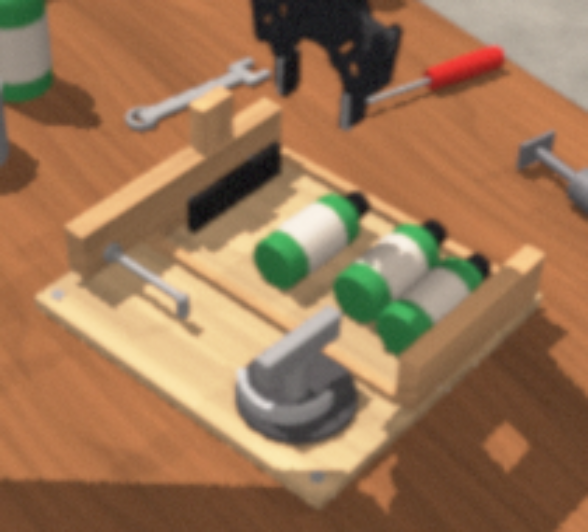

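The third flask lies parallel in the lane at about (305,240) in the crop, and nothing else has moved. The tab is at about (212,125). Next I grip the tab.

drive_tool(series=[[[0,0.83,0.06,0,0.6],[0,0.83,0.06,0,0.6],[0,0.83,0.05,0,0.6],[0,0,0,0,0.6],[0,0,0,0,0.6]]])

```text
time_s: 12.18
position: [0.5901, 0.1728, 0.178]
ee_rot: [0.704, -0.066, 0.704, 0.066]
contact_force: [0.4, -0.1, 0.0]
grip_width: 0.0514
```

```bash
python3 - <<'E'
from h import *
np.set_printoptions(precision=4,suppress=True)
p,R,s=pose();print(p,tyaw(R),s["time_s"],s["contact_force"],s["grip_width"])
v=np.load("rack.npy")
print("rack frame",R3(-v[2])@(p-[v[0],v[1],0]))
t=R3(v[2])@[.055,.042+v[3],0]+[v[0],v[1],0]
plan([t[0],t[1],.097],v[2]+np.pi/2)
E
```

```text
[0.5901 0.1728 0.178 ] 1.7583710019152319 12.175 [ 0.3764 -0.1283  0.0101] 0.05140179617681208
rack frame [0.0555 0.1496 0.178 ]
[0.81, 0.004, -0.005, 0.001]
[0.81, 0.004, -0.005, 0.001]
```

drive_tool(series=[[[0.7,0,0,0,0.6],[0.6,0,0,0,0.6],[0.3,0,0,0,0.6],[0,0,0,0,0.6],[0,0,0,0,0]]], grip_force=30)

```text
time_s: 12.8
position: [0.5913, 0.1727, 0.0997]
ee_rot: [0.705, -0.066, 0.703, 0.066]
contact_force: [1.1, -0.3, -1.1]
grip_width: 0.034
```

drive_tool(series=[[[0,0,0,0,0],[0,0,0,0,0],[0,0,0,0,0],[0,0,0,0,0]]])

```text
time_s: 13.3
position: [0.5913, 0.1732, 0.1002]
ee_rot: [0.705, -0.066, 0.703, 0.066]
contact_force: [0.4, -0.9, 7.5]
grip_width: 0.0177
```

```bash
python3 - <<'E'
from h import *
np.set_printoptions(precision=4,suppress=True)
p,R,s=pose();print(p,tyaw(R),s["time_s"],s["contact_force"],s["grip_width"])
v=np.load("rack.npy")
print("rack frame",R3(-v[2])@(p-[v[0],v[1],0]))
for z in(1,): 
  t=R3(v[2])@[.055,.042+.012,0]+[v[0],v[1],0]
  plan([t[0],t[1],p[2]],v[2]+np.pi/2)
E
```

```text
[0.5913 0.1732 0.1002] 1.7585406773771566 13.3 [ 0.4166 -0.9087  7.4749] 0.01765844296716975
rack frame [0.0568 0.1498 0.1002]
[0.0, -0.958, -0.019, 0.002]
[0.0, -0.958, -0.019, 0.002]
```

drive_tool(series=[[[-0.03,-0.2,0,0,0],[0,-0.35,0,0,0],[0,-0.35,0,0,0],[0,-0.25,0,0,0],[0,-0.12,0,0,0]]])

```text
time_s: 13.92
position: [0.6038, 0.1092, 0.1002]
ee_rot: [0.705, -0.066, 0.703, 0.066]
contact_force: [5.4, 3.3, -3.6]
grip_width: 0.0175
```

drive_tool(series=[[[0,-0.12,0,0,0],[0,-0.12,0,0,0],[0,-0.1,0,0,0],[0,-0.1,0,0,0],[0,0,0,0,0]]])

```text
time_s: 14.55
position: [0.6081, 0.0875, 0.1003]
ee_rot: [0.705, -0.066, 0.703, 0.065]
contact_force: [7.2, 0.3, -3.6]
grip_width: 0.0175
```

```bash
python3 - <<'E'
from h import *
np.set_printoptions(precision=4,suppress=True)
p,R,s=pose();print(p,tyaw(R),s["time_s"],s["contact_force"],s["grip_width"])
v=np.load("rack.npy")
print("rack frame",R3(-v[2])@(p-[v[0],v[1],0]))
t=R3(v[2])@[.055,.042+.012,0]+[v[0],v[1],0]
plan([t[0],t[1],p[2]],v[2]+np.pi/2)
im2=get_image("side")
cv2.imwrite("pics/push.png",cv2.resize(im2[150:340,220:430],None,fx=2.8,fy=2.8))
E
```

```text
[0.6081 0.0875 0.1003] 1.7570564936793072 14.55 [ 7.185   0.3288 -3.5838] 0.017499636241244003
rack frame [0.0573 0.0625 0.1003]
[0.0, -0.17, -0.046, -0.005]
```

View pics/push.png

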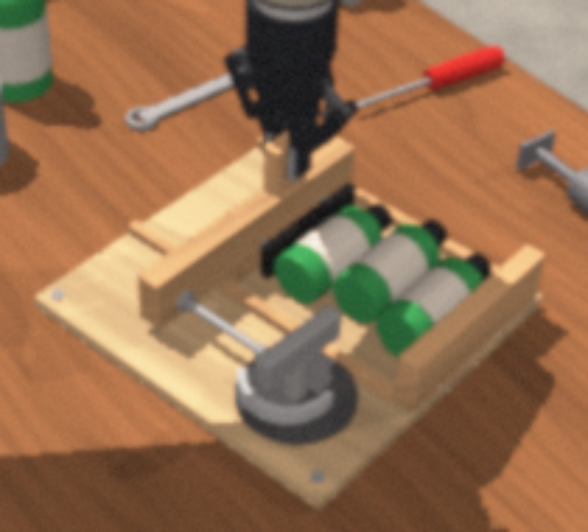

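The board is at chock ≈ 0.02 and the row has nearly closed up. The bolt is heading into the cam. Small steps from here.

drive_tool(series=[[[0,-0.08,0.03,0,0],[0,-0.08,0,0,0],[0,0,0,0,0]]])

```text
time_s: 14.98
position: [0.6094, 0.0806, 0.1002]
ee_rot: [0.704, -0.066, 0.704, 0.066]
contact_force: [3.2, 1.0, -2.2]
grip_width: 0.0177
```

drive_tool(series=[[[0,-0.06,0,0,0],[0,0,0,0,0],[0,0,0,0,0]]])

```text
time_s: 15.35
position: [0.6099, 0.0782, 0.1003]
ee_rot: [0.704, -0.066, 0.704, 0.066]
contact_force: [2.6, -0.1, -2.3]
grip_width: 0.0174
```

```bash
cat > st.py <<'E'
from h import *
np.set_printoptions(precision=4,suppress=True)
p,R,s=pose();v=np.load("rack.npy")
print("t",s["time_s"],"rack",R3(-v[2])@(p-[v[0],v[1],0]),"yaw",tyaw(R)-v[2]-np.pi/2,"F rack",R3(-v[2])@s["contact_force"],"M",s["torque"],s["grip_width"],"j6",s["joint_pos"][5])
E
python3 st.py
```

```text
t 15.35 rack [0.0574 0.0529 0.1003] yaw 3.8436368556604705e-05 F rack [ 2.5174 -0.5653 -2.2991] M [ 0.2802 -0.7063  0.2558] 0.017386497050905225 j6 -1.811254326572193
```

drive_tool(series=[[[0,-0.06,0,0,0],[0,0,0,0,0],[0,0,0,0,0]]])

```text
time_s: 15.72
position: [0.6103, 0.0757, 0.1003]
ee_rot: [0.704, -0.066, 0.704, 0.066]
contact_force: [2.8, 2.9, -3.0]
grip_width: 0.0174
```

drive_tool(series=[[[0,-0.04,0,0,0],[0,0,0,0,0],[0,0,0,0,0]]])

```text
time_s: 16.1
position: [0.6107, 0.0738, 0.1003]
ee_rot: [0.704, -0.066, 0.704, 0.066]
contact_force: [2.8, 3.6, -2.9]
grip_width: 0.0174
```

```bash
python3 st.py; python3 - <<'E'
from h import *
im2=get_image("side")
cv2.imwrite("pics/push2.png",cv2.resize(im2[190:330,260:430],None,fx=3.5,fy=3.5,interpolation=cv2.INTER_CUBIC))
E
```

```text
t 16.1 rack [0.0574 0.0485 0.1003] yaw -4.837775478372386e-05 F rack [ 3.4051  3.0023 -2.8847] M [ 0.6751 -0.741   0.2421] 0.01740679396155384 j6 -1.8193448775096566
```

View pics/push2.png

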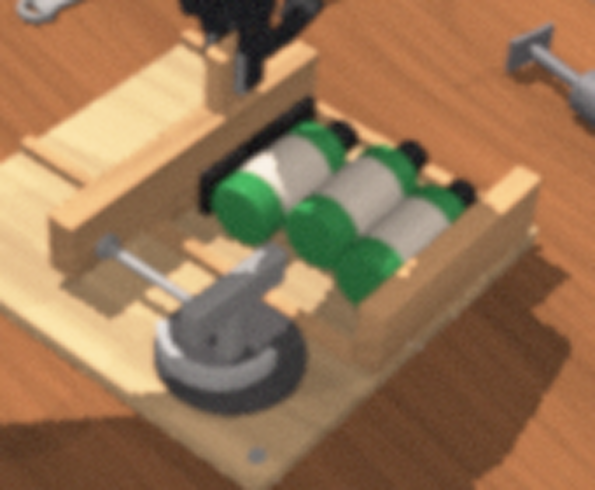

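Chock ≈ 0.0065 m. The pad is just touching, the row is closed and the pin is in the mouth. Releasing the tab and going to the cam.

drive_tool(series=[[[0,0,0,0,0.45],[0,0,0,0,0.45],[0,0,0,0,0.45],[-0.6,0,0,0,0.45],[-1,0,0,0,0.45]]])

```text
time_s: 16.77
position: [0.6088, 0.0733, 0.1792]
ee_rot: [0.702, -0.066, 0.706, 0.066]
contact_force: [0.5, -0.0, -0.2]
grip_width: 0.0385
```

```bash
python3 st.py; python3 - <<'E'
from h import *
v=np.load("rack.npy")
t=R3(v[2])@[-.085,-.075,0]+[v[0],v[1],0];print(t)
plan([t[0],t[1],.175],v[2]+np.pi/2)
E
```

```text
t 16.775 rack [0.0554 0.0484 0.1792] yaw -0.00048259266256001077 F rack [ 0.4853 -0.1036 -0.151 ] M [ 0.0264 -0.0203 -0.0289] 0.03849298206902812 j6 -1.8191723201185352
[ 0.49379631 -0.07403127  0.        ]
[0.021, -0.617, -0.702, -0.001]
[0.021, -0.617, -0.702, -0.001]
[0.021, -0.617, -0.702, -0.001]
[0.021, -0.617, -0.702, -0.001]
```

```bash
python3 - <<'E'
from h import *
v=np.load("rack.npy")
out=[]
for c,(y,x) in dict(top=(195,270),side=(215,260)).items():
    im=get_image(c);im=cv2.resize(im[y:y+110,x:x+130],None,fx=3,fy=3,interpolation=cv2.INTER_CUBIC)
    for a,col in((0,(0,0,255)),(.2,(255,0,0))):
        P=[R3(v[2])@(R3(-a)@np.array([X,Y,.089])+[-.085,-.075,0])+[v[0],v[1],0] for X,Y in((-.042,-.008),(.042,-.008),(.042,.008),(-.042,.008))]
        cv2.polylines(im,[np.int32([(proj(c,p)-[x,y])*3*8 for p in P])],True,col,1,cv2.LINE_AA,3)
    out.append(im)
cv2.imwrite("pics/cam.png",np.hstack(out))
E
```

```text
(no output)
```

View pics/cam.png

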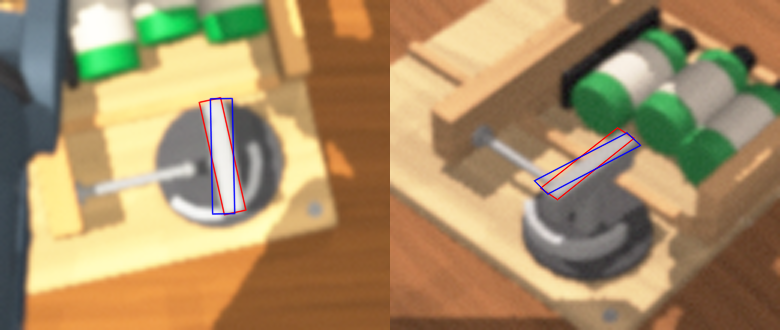

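The pin is in the mouth at about (190,168) in the left half. The bar sits between my 0 and 0.2 outlines, so cam ≈ 0.1. I turn the tool 5° clockwise to match it.

drive_tool(series=[[[0.02,-0.62,-0.7,0,0.45],[0.02,-0.62,-0.7,0,0.45],[0.02,-0.62,-0.7,0,0.45],[0.02,-0.62,-0.7,0.5,0.45],[0,0,0,0,0.45]]])

```text
time_s: 17.5
position: [0.4936, -0.076, 0.1758]
ee_rot: [0.705, -0.033, 0.707, 0.034]
contact_force: [0.2, -0.5, -0.1]
grip_width: 0.0384
```

```bash
python3 st.py; python3 - <<'E'
from h import *
v=np.load("rack.npy")
t=R3(v[2])@[-.085,-.075,0]+[v[0],v[1],0]
plan([t[0],t[1],.068],v[2]+np.pi/2-.09)
E
```

```text
t 17.5 rack [-0.0855 -0.0769  0.1758] yaw -0.09174018310872478 F rack [ 0.1153 -0.4977 -0.1449] M [ 0.0325 -0.0305  0.0064] 0.03840557798146794 j6 -2.042059996971876
[0.719, 0.013, 0.002, -0.003]
[0.719, 0.013, 0.002, -0.003]
[0.719, 0.013, 0.002, -0.003]
```

drive_tool(series=[[[0.8,0.03,0,0,0.45],[0.8,0.01,0,0,0.45],[0.4,0,0,0,0.45],[0.1,0,0,0,0.45],[0,0,0,0,0.45]]])

```text
time_s: 18.12
position: [0.4964, -0.072, 0.0713]
ee_rot: [0.706, -0.036, 0.706, 0.036]
contact_force: [0.3, 0.2, -0.4]
grip_width: 0.0384
```

drive_tool(series=[[[0,0,0,0,0],[0,0,0,0,0],[0,0,0,0,0],[0,0,0,0,0],[0,0,0,0,0]]], grip_force=40)

```text
time_s: 18.75
position: [0.4972, -0.074, 0.0725]
ee_rot: [0.707, -0.037, 0.705, 0.035]
contact_force: [-1.4, -5.3, 0.1]
grip_width: 0.0152
```

```bash
python3 st.py
```

```text
t 18.75 rack [-0.0817 -0.0755  0.0725] yaw -0.08607048884359014 F rack [-2.3185 -4.9125  0.1229] M [-0.708   0.0446  0.0498] 0.015154633083360526 j6 -2.0388844298810533
```

drive_tool(series=[[[0.04,-0.03,0,0,0.35],[0,0,-0.07,0,0.35],[0,0,0,0,0.35],[0,0,0,0,0],[0,0,0,0,0]]])

```text
time_s: 19.38
position: [0.4927, -0.0745, 0.0695]
ee_rot: [0.706, -0.036, 0.706, 0.035]
contact_force: [-1.9, -3.0, 2.1]
grip_width: 0.0154
```

drive_tool(series=[[[0,0,0,0,0],[0,0,0,0,0],[0,0,0,0,0]]], grip_force=60)

```text
time_s: 19.75
position: [0.4927, -0.0745, 0.0696]
ee_rot: [0.706, -0.036, 0.706, 0.035]
contact_force: [-1.8, -4.0, 4.4]
grip_width: 0.0147
```

```bash
python3 st.py
```

```text
t 19.75 rack [-0.0862 -0.0752  0.0696] yaw -0.08690513165131897 F rack [-2.4767 -3.5629  4.4446] M [-0.6819  0.3768  0.0565] 0.01473547944538318 j6 -2.044623698045967
```

drive_tool(series=[[[0,0,0,0.5,0],[0,0,0,0.5,0],[0,0,0,0.5,0],[0,0,0,0.5,0],[0,0,0,0,0]]])

```text
time_s: 20.38
position: [0.4927, -0.0737, 0.0696]
ee_rot: [0.702, 0.089, 0.701, -0.088]
contact_force: [-1.6, -1.3, 6.6]
grip_width: 0.0149
```

```bash
python3 st.py
```

```text
t 20.375 rack [-0.086  -0.0744  0.0696] yaw -0.43796688670517603 F rack [-1.7717 -0.9503  6.6026] M [-0.206   0.2023 -0.0686] 0.014933369161791932 j6 -1.694501714723413
```

Smooth with low forces, so I continue.

drive_tool(series=[[[0,0,0,0.7,0],[0,0,0,0.7,0],[0,0,0,0.7,0],[0,0,0,0.7,0],[0,0,0,0.7,0]]])

```text
time_s: 21.0
position: [0.4935, -0.0725, 0.0696]
ee_rot: [0.642, 0.297, 0.642, -0.296]
contact_force: [2.3, 6.1, 5.2]
grip_width: 0.0147
```

```bash
python3 st.py
```

```text
t 21.0 rack [-0.085  -0.0734  0.0696] yaw -1.0525658106812403 F rack [3.4073 5.5295 5.1615] M [ 0.8961 -0.1961  0.1792] 0.014725438141082613 j6 -1.080896249415178
```

drive_tool(series=[[[0,0,0,0.7,0],[0,0,0,0.7,0],[0,0,0,0.7,0],[0,0,0,0.7,0],[0,0,0,0.7,0]]])

```text
time_s: 21.62
position: [0.4948, -0.0719, 0.0696]
ee_rot: [0.523, 0.478, 0.522, -0.474]
contact_force: [6.4, 9.8, 2.8]
grip_width: 0.0145
```

```bash
python3 st.py
```

```text
t 21.625 rack [-0.0836 -0.0731  0.0696] yaw -1.664194159673354 F rack [8.0773 8.4375 2.7597] M [ 1.4307 -0.6867  0.1721] 0.014501416854216192 j6 -0.470039710608723
```

drive_tool(series=[[[0,0,0,0.7,0],[0,0,0,0.7,0],[0,0,0,0.7,0],[0,0,0,0.7,0],[0,0,0,0.7,0]]])

```text
time_s: 22.25
position: [0.4963, -0.0722, 0.0696]
ee_rot: [0.356, 0.614, 0.355, -0.609]
contact_force: [9.1, 9.2, 0.5]
grip_width: 0.0149
```

```bash
python3 st.py
```

```text
t 22.25 rack [-0.0822 -0.0737  0.0696] yaw -2.2744533904402147 F rack [10.6503  7.3482  0.4948] M [ 1.5193 -1.0141  0.3792] 0.014943187958805362 j6 0.14029182164956505
```

drive_tool(series=[[[0,0,-0.04,0.7,0],[0,0,0,0.7,0],[0,0,0,0.7,0],[0,0,0,0.7,0],[0,0,0,0.7,0]]])

```text
time_s: 22.88
position: [0.4974, -0.0731, 0.0696]
ee_rot: [0.157, 0.692, 0.155, -0.687]
contact_force: [5.3, -2.0, -0.2]
grip_width: 0.0149
```

```bash
python3 st.py
```

```text
t 22.875 rack [-0.0812 -0.0748  0.0696] yaw -2.883701896811518 F rack [ 4.8799 -2.9615 -0.229 ] M [-0.2097 -0.465   0.2464] 0.014920034052367793 j6 0.7554370439083542
```

drive_tool(series=[[[0,0,0,0.5,0],[0,0,0,0.4,0],[0,0,0,0.4,0],[0,0,0,0.3,0],[0,0,0,0,0]]])

```text
time_s: 23.5
position: [0.4977, -0.0738, 0.0696]
ee_rot: [0.061, 0.707, 0.058, -0.702]
contact_force: [5.2, -3.6, -1.2]
grip_width: 0.0151
```

```bash
python3 st.py
```

```text
t 23.5 rack [-0.0811 -0.0755  0.0696] yaw -3.160426381581109 F rack [ 4.4111 -4.4652 -1.2387] M [-0.5477 -0.4484 -0.0438] 0.015123035383134859 j6 1.0318489708961878
```

drive_tool(series=[[[0,0,0,0.2,0],[0,0,0,0,0],[0,0,0,0,0]]])

```text
time_s: 23.88
position: [0.4977, -0.0738, 0.0696]
ee_rot: [0.049, 0.708, 0.046, -0.703]
contact_force: [5.1, -3.9, -0.6]
grip_width: 0.0152
```

```bash
python3 st.py
```

```text
t 23.875 rack [-0.0811 -0.0755  0.0696] yaw -3.193702944552614 F rack [ 4.2823 -4.7555 -0.6488] M [-0.5468 -0.369   0.2372] 0.015213160950824933 j6 1.0656534109641096
```

drive_tool(series=[[[0,0,0,0.2,0],[0,0,0,0,0],[0,0,0,0,0]]])

```text
time_s: 24.25
position: [0.4977, -0.0739, 0.0697]
ee_rot: [0.039, 0.709, 0.036, -0.703]
contact_force: [5.2, -4.2, -1.4]
grip_width: 0.0149
```

```bash
python3 st.py
```

```text
t 24.25 rack [-0.0811 -0.0756  0.0697] yaw -3.222342315666059 F rack [ 4.3213 -5.0705 -1.3514] M [-0.3857 -0.5519  1.295 ] 0.01489926897384239 j6 1.0970168119595451
```

The torque rose to 1.3 N·m, so the cam is at its stop. Easing off, releasing, lifting and checking.

drive_tool(series=[[[0,0,0,-0.1,0],[0,0,0,0,0.4],[0,0,0,0,0.4],[0,0,0,0,0.4],[-0.5,0,0,0,0.4]]])

```text
time_s: 24.88
position: [0.492, -0.0717, 0.0931]
ee_rot: [-0.04, -0.704, -0.042, 0.707]
contact_force: [0.1, -0.4, 1.0]
grip_width: 0.0346
```

drive_tool(series=[[[-1,0,0,0,0.4],[-1,0,0,0,0.4],[-1,0,0.5,0,0.4],[-0.6,0.5,0.5,0,0.4],[0,0,0,0,0.4]]])

```text
time_s: 25.5
position: [0.4469, -0.1042, 0.2766]
ee_rot: [0.041, 0.708, 0.04, -0.704]
contact_force: [0.8, -0.1, -0.9]
grip_width: 0.0342
```

```bash
python3 st.py; python3 - <<'E'
from h import *
v=np.load("rack.npy");out=[]
for c,(y,x) in dict(top=(150,200),side=(190,260)).items():
    im=get_image(c)
    for n,z,y0 in(("chock_tab",.105,.042),("bolt_pin",.035,-.057)):
        for r in landmark_of(n,c)[:1]: print(c,n,r["confidence"],(R3(-v[2])@(at_z(c,r["centre"],z)-[v[0],v[1],0]))-[0,y0,0])
    im=cv2.resize(im[y:y+150,x:x+195],None,fx=2,fy=2,interpolation=cv2.INTER_CUBIC)
    P=[R3(v[2])@np.array([X,Y,.127])+[v[0],v[1],0] for X,Y in((.035,.033),(.075,.033),(.075,.051),(.035,.051))]
    cv2.polylines(im,[np.int32([(proj(c,p)-[x,y])*2*8 for p in P])],True,(0,0,255),1,cv2.LINE_AA,3)
    out.append(im)
cv2.imwrite("pics/end.png",np.hstack(out))
E
```

```text
t 25.5 rack [-0.1366 -0.0959  0.2766] yaw -3.2141516193880553 F rack [ 0.7235 -0.2409 -0.8545] M [ 0.0133 -0.035   0.018 ] 0.03418477608778544 j6 0.9828530243016657
top chock_tab 0.87 [0.0507757  0.01206763 0.105     ]
top bolt_pin 0.78 [-0.08539574 -0.00248805  0.035     ]
side chock_tab 0.82 [0.06024599 0.002739   0.105     ]
side bolt_pin 0.7 [-0.08417373 -0.00780329  0.035     ]
```

View pics/end.png

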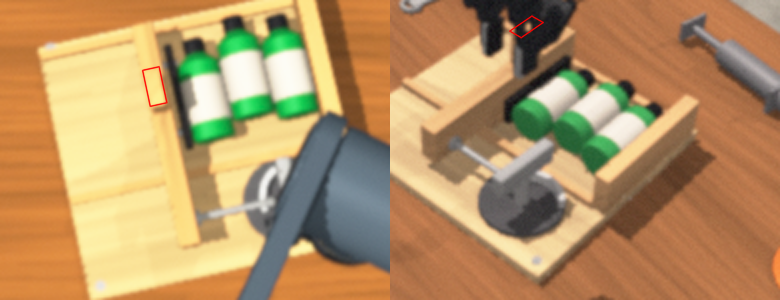

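The hook now wraps the pin on the board side at about (270,185), and the tab sits on the outline for chock = 0. The arm hides part of it, so I clear it and check once more.

drive_tool(series=[[[0,0.9,0,0,0.4],[0,0.9,0,0,0.4],[0,0.9,0,0,0.4],[0,0.9,0,0,0.4],[0,0,0,0,0.4]]])

```text
time_s: 26.42
position: [0.4687, -0.2846, 0.2729]
ee_rot: [-0.04, -0.706, -0.04, 0.706]
contact_force: [-0.6, 0.6, -1.0]
grip_width: 0.0344
```

```bash
python3 st.py; python3 - <<'E'
from h import *
v=np.load("rack.npy");out=[]
for c,(y,x) in dict(top=(150,210),side=(180,265)).items():
    im=get_image(c)
    for n,z,y0 in(("chock_tab",.105,.042),("bolt_pin",.035,-.057),("cam_grip",.075,-.075),("flask1_mid",.04,0),("flask2_mid",.04,0),("flask3_mid",.04,0)):
        for r in landmark_of(n,c)[:3]: print(c,n,r["confidence"],np.round((R3(-v[2])@(at_z(c,r["centre"],z)-[v[0],v[1],0]))-[0,y0,0],4)[:2])
    im=cv2.resize(im[y:y+140,x:x+160],None,fx=2.5,fy=2.5,interpolation=cv2.INTER_CUBIC)
    for bx,z,a in(((.035,.075,.033,.051),.127,0),((-.127,-.043,-.083,-.067),.089,.05)):
        cx=np.array([-.085,-.075,0])
        P=[]
        for X,Y in((bx[0],bx[2]),(bx[1],bx[2]),(bx[1],bx[3]),(bx[0],bx[3])):
            q=np.array([X,Y,z]); 
            if a: q=R3(-a)@(q-cx)+cx
            P.append(R3(v[2])@q+[v[0],v[1],0])
        cv2.polylines(im,[np.int32([(proj(c,p)-[x,y])*2.5*8 for p in P])],True,(0,0,255),1,cv2.LINE_AA,3)
    out.append(im)
cv2.imwrite("pics/end2.png",np.hstack(out))
E
```

```text
t 26.425 rack [-0.1489 -0.2772  0.2729] yaw -3.214309770396386 F rack [-0.4935  0.6571 -0.995 ] M [ 0.0149 -0.0093 -0.0527] 0.034381019468239994 j6 0.7070791042021227
top chock_tab 0.85 [0.0564 0.0016]
top chock_tab 0.49 [ 0.0485 -0.102 ]
top chock_tab 0.35 [ 0.0299 -0.0566]
top bolt_pin 0.66 [-0.0856 -0.0013]
top bolt_pin 0.62 [-0.0012  0.0718]
top cam_grip 0.69 [-0.0879  0.0042]
top cam_grip 0.36 [-0.0951  0.0169]
top flask1_mid 0.93 [ 0.0514 -0.1051]
top flask1_mid 0.67 [-0.3109 -0.1913]
top flask3_mid 0.82 [ 0.0403 -0.0125]
top flask3_mid 0.56 [-0.0018  0.0075]
side chock_tab 0.95 [0.0486 0.0044]
side bolt_pin 0.95 [-0.0842 -0.0006]
side cam_grip 0.96 [-0.084  0.   ]
side flask1_mid 0.76 [-0.1371 -0.5108]
side flask1_mid 0.74 [-0.3195 -0.2049]
side flask1_mid 0.55 [ 0.0436 -0.1199]
side flask2_mid 0.76 [ 0.0623 -0.0685]
side flask3_mid 0.9 [ 0.0495 -0.0155]
```

View pics/end2.png

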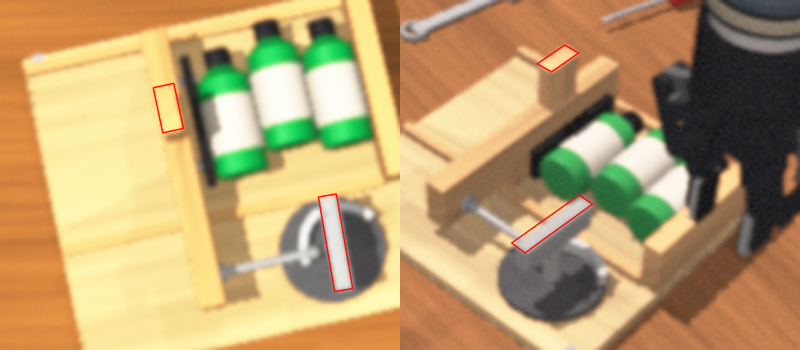

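The tab matches the outline for chock = 0 in both views. The bar matches 3.19 rad, the hook is around the pin, and the three flasks are closed up. Handing in.

```bash
python3 -c "
from workcell import close_job;print(close_job())"
```

```text
the job is handed in; nothing more can be done
None
```

The job is done and handed in at about 27 s on the robot's clock (limit 64 s). The loose flask lies third in the rack, the chock board is slid up, and the cam is turned clockwise to its stop.

- **Flask:** I gripped it at 35–50 N without dropping it and set it down about 40 mm short of its final place to leave finger room. The board's pad then rolled it up against the row. The last images show three parallel flasks with no gaps.
- **Chock board:** I slid it by its tab to about 6.5 mm open, where the pad just began to press, and images showed the bolt pin in the cam's mouth. After the cam turn, the tab and pin both match the fully home position.
- **Cam:** The turn ended when the torque jumped to 1.3 N·m at a tool angle equal to about 3.2 rad, against a stop at 3.19. The cross bar matches 3.19 rad in both views and the hook is around the pin.

**Checks that disagreed:** In the final pictures, the networks put the tab between 1.6 and 4.4 mm open and the pin between −1.3 and −0.6 mm. I put that down to their scatter. An earlier reading with the arm partly in the way was farther off (tab 12 mm, pin −8 mm).

Peak measured sideways force on the tool was about 13 N. The rack-area pictures showed nothing else disturbed, but I did not check the other bystanders separately at the end.

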